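Fetch the round bench block from the watch case

TASK

The smoked acrylic case on the watch desk has two sliding doors in its top; the round black bench block stands under one of them and a square block under the other. Slide the door over the round block fully open, past the other door, and leave it open, with the other door left as it is. Then take the round block out and set it down gently, standing upright on the floor of the bamboo tray.

Things in the scene. Friction and masses are not known exactly. Their poses are not given: they have to be found in the camera images.
- bench_block: Round black aluminium bench block: upright cylinder, 50 mm diameter, 40 mm tall, about 0.2 kg. Origin: centre of its underside, z up. It stands on the case floor in the left or right compartment, 98 to 122 mm from the case's middle along its length and within 12 mm of its long centre line. A square black block (46 x 46 x 40 mm) stands in the other compartment and is not needed.
- tray: Open, empty bamboo tray on the desk, to the robot's right of the case: 170 mm (own x) by 150 mm (own y), 16 mm tall, walls and floor 5 mm thick. Origin: centre of its underside, z up.
- case: Smoked acrylic case fixed to the desk, 160 (x) x 352 (y) mm, walls 6 mm thick and 66 mm tall, white floor 8 mm above the desk, low divider (48 mm) across the middle. Origin: centre of its underside; y along its length to the robot's left, x away from the robot, turned up to 0.18 rad. Its top is two clear smoked sliding panes, 146 x 177 x 4 mm: left in the lower track, right in the upper.
- left_handle (a point): Middle of the top edge of the left door's pull, 90 mm above the desk; axes as the case. The pull is an upright aluminium fin, 10 mm thick (y), 60 mm long (x); its top 24 mm stand clear of all around. Shut: at case y +155 mm. Opens to -y, below the right pane, 125 mm to its stop, baring the outer 125 mm of the left compartment. Friction 1.5 N, stays put. Starts 0 to 12 mm open.
- right_handle (a point): Middle of the top edge of the right door's pull: the same fin, 90 mm above the desk, axes as the case, top 24 mm clear. Shut: at case y -155 mm. Opens to +y, above the left pane, 125 mm to its stop, baring the outer 125 mm of the right compartment. Friction 1.5 N, stays put. Starts 0 to 12 mm open. Both shut, the two points are 310 mm apart; one fully open, 185 mm.
There are look-alikes about, which are no part of the job. Leave any purple look-alike of the tray alone.

How it is judged (in metres and radians):
On the way:
1. a door has been slid fully open, past the other (horizontal distance between left_handle and right_handle below 0.2 m), for 0.2 s.
At the end, for the whole second after the job is handed in: One door is left open (handle points less than 205 mm apart) and the other door is within 20 mm of where it started; the round block stands released and at rest on the tray's floor between its walls (underside within 7 mm of the floor), upright within 10 degrees (horizontal distance between left_handle and right_handle below 0.205 m and distance of any of left_handle, right_handle from where it was at the start of the episode below 0.02 m and x of bench_block in the frame of tray between -0.058 and 0.058 m and y of bench_block in the frame of tray between -0.048 and 0.048 m and z of bench_block in the frame of tray between 0 and 0.012 m and angle between bench_block's own z axis and vertical below 0.17 rad and linear speed of bench_block below 0.02 m/s and contact force between the fingers and bench_block below 0.05 N); the robot touches nothing.
It fails at once if the round block is dropped (falls freely by more than about 30 mm) or flung (contact force between the fingers and bench_block below 0.05 N and linear speed of bench_block above 0.8 m/s).
It fails at once if both doors are slid open by more than 40 mm from their starts (distance of each of left_handle, right_handle from where it was at the start of the episode above 0.04 m).
It also fails if it takes over 48 s, if anything falls off the work surface, if the arm or the gripper's body presses on something with over 40 N, if the wrist force passes 120 N, or if a joint passes its speed limit or range.

ROBOT

A 6-joint arm with a two-finger parallel gripper is mounted at the origin on the work surface. World frame = base frame: x ahead of the robot, y to its left, z up, the work surface at z = 0. Lengths are in mm, angles in rad, forces in N, time in s.
With the tool pointing down it reaches from about 275 to 775 mm from the base axis. Payload 14.6 kg.
Tool frame: the origin (TCP) lies at the very end of the fingers, on their centre line; the grasp point (between the pads) lies 19 mm behind it (manip.grip_depth is the distance from the TCP to the grasp point, in mm); z points along the fingers, y is the direction in which the jaws open and shut (so a half turn about z gives the same grasp; the last joint's range is limited). The gripper opens to 85 mm and grips with 20 to 120 N. Pads are 22 mm wide; open, the fingers measure 114 mm over their backs; the gripper's body (76 mm by 85 mm) begins 54 mm behind the grasp point. The pads swing forward as they close: fully open they stand 13 mm farther back than shut.
Start: joints at [1.043, 0.263, -0.048, 1.259, 0, 1.415], TCP at [191.223, 488.94, 231.278] pointing down, gripper open.
Joint ranges: [-2.65, 2.65], [-0.89, 1.7], [-1.18, 1.37], [-2.13, 2.11], [-1.35, 1.29], [-3.14, 3.14]. Speed limits (rad/s): [1.89, 1.89, 2.57, 2.79, 3.14, 3.14].

INTERFACE

Orientations are given as a 3x3 rotation matrix whose columns are the frame's x, y, z axes.
In Python, from bench import get_state, camera, manip gives the robot as it stands. The module is installed in compiled form; this text tells all that it offers.
- The arm moves only by the tool play_rows, never from a script. Its argument "increments" is text: rows parted by semicolons, each of 7 numbers parted by spaces: the shift along the tool's x, y, z in mm, then the turn, a rotation vector about the tool's x, y, z in degrees, then the closure in counts, from 0 (fully open) to 255 (shut). A call has 1 to 10 rows; each row is the pose to reach, as a shift and turn from the pose measured when the call began, along the tool's axes at that moment; what a row does not reach only later rows make up. A row lasts 1/8 s, in which the tool goes at most 62.5 mm and 10.7 degrees, less where a joint would pass 70% of its speed; a pose out of reach is approached as far as the arm can. A call with a gripper value outside its range is refused whole. The fingers move at their own pace and stop on an object; the grip force is fixed at half the most. Time passes only in rows, so rows that repeat a pose let the fingers close. It gives the time, the measured TCP pose, the force and the opening at its end, in the units of the state.
- get_state(): the state, without advancing time (a new reading comes with each control period).
- camera(name): name is "scene" or "top"; returns a dict with "image" (420x560x3 uint8, blue, green, red), "fx", "fy", "cx", "cy" (pixels), "extrinsics" (4x4, takes a point from camera to world coordinates). Camera axes: x right, y down, z forward; pixel columns grow to the right and rows downward; lengths in mm; the calibration is good to about 2 mm. A picture is of the moment at which its call begins. There is no depth.
- manip.finish_job(): hands the job in, once; it reports no verdict.
The state is a dict: "time_s": time; "joints": joint angles; "dq": joint speeds; "joint_efforts": joint torques, N m; "tcp_pos": TCP position; "tcp_rot": TCP orientation; "force": force on the tool from outside, world axes, zero at the start; "ft_torque": the same for the moment, N m; "width": finger opening in mm.
Only numpy, scipy, OpenCV 4.12 (cv2) and the standard library are available. Lean on these libraries where they do the work, as an engineer would, in place of code of your own. Each camera call takes 0.05 s, during which the arm holds its last target.

## Working session

There is one attempt and no reset: what is moved stays moved. The work goes in short steps, Python scripts to look and compute and a tool call to move; the robot and the scene stay as the last step left them, time stands still between calls to the robot, and variables do not carry over. Pictures are saved under pics/ and viewed, and the job is handed in when it is done.

Besides the shell and the picture viewer there is one more tool, called in YAML: its name, and indented under it one key for each argument. play_rows: Moves the arm, as the interface text tells. Its arguments: {"type":"object","properties":{"increments":{"type":"string"}},"required":["increments"]}

```bash
mkdir -p pics
cat > h.py <<'E'
import numpy as np,cv2,json
from bench import get_state,camera,manip
def grab(n,f):
    c=camera(n); cv2.imwrite('pics/'+f+'.png',c['image']); 
    np.savez('pics/'+f+'.npz',**{k:np.array(v) for k,v in c.items()}); return c
def load(f): return np.load('pics/'+f+'.npz')
def ray(c,u,v,z):
    E=np.array(c['extrinsics']); d=E[:3,:3]@np.array([(u-c['cx'])/c['fx'],(v-c['cy'])/c['fy'],1]); o=E[:3,3]
    return o+d*(z-o[2])/d[2]
def proj(c,p):
    E=np.array(c['extrinsics']); q=E[:3,:3].T@(np.array(p,float)-E[:3,3]); return (c['fx']*q[0]/q[2]+c['cx'],c['fy']*q[1]/q[2]+c['cy'])
E
python3 - <<'E'
from h import *
for n in('scene','top'):
    c=grab(n,n+'0'); print(n,c['fx'],np.round(c['extrinsics'],3).tolist())
s=get_state(); print(s['time_s'],s['tcp_pos'],np.round(s['tcp_rot'],3).tolist(),s['width'],s['force'])
E
```

```text
scene 491.3452074485608 [[0.889, 0.26, -0.378, 846.262], [0.459, -0.514, 0.725, -761.959], [-0.006, -0.817, -0.576, 657.639], [0.0, 0.0, 0.0, 1.0]]
top 520.755546904424 [[-0.027, -0.996, 0.091, 352.61], [-1.0, 0.027, 0.0, -18.652], [-0.003, -0.091, -0.996, 1431.246], [0.0, 0.0, 0.0, 1.0]]
0.1 [191.1147842  488.72523472 230.87894563] [[-0.931, 0.364, -0.0], [0.364, 0.931, -0.001], [0.0, -0.001, -1.0]] 85.58625622471999 [-0.279504   -0.75949908 -0.34022606]
```

View pics/scene0.png

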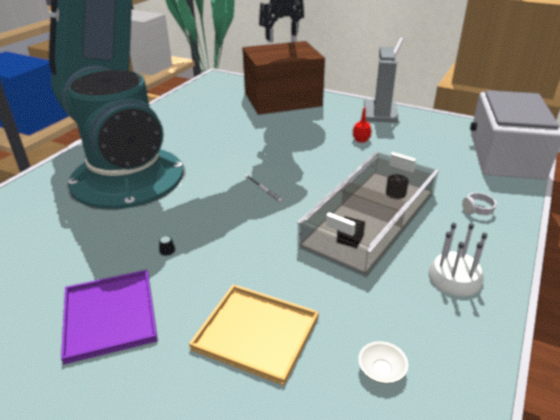

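View pics/top0.png

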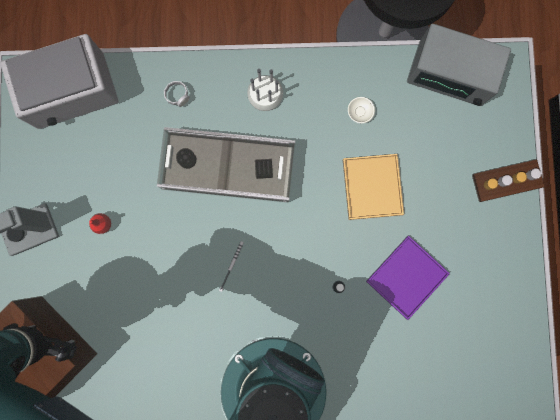

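Run:
```python
from h import *
a=cv2.imread('pics/top0.png')[115:210,145:310]; a=cv2.resize(a,None,fx=3.6,fy=3.6,interpolation=cv2.INTER_CUBIC)
b=cv2.imread('pics/scene0.png')[145:275,290:450]; b=cv2.resize(b,None,fx=2,fy=2,interpolation=cv2.INTER_CUBIC)
o=np.zeros((a.shape[0]+b.shape[0],a.shape[1],3),np.uint8);o[:a.shape[0]]=a;o[a.shape[0]:,:b.shape[1]]=b
cv2.imwrite('pics/crop0.png',o); print(o.shape)
c=load('top0');im=c['image']
h=cv2.cvtColor(im,cv2.COLOR_BGR2HSV)
# white handles
m=((h[...,2]>205)&(h[...,1]<40)).astype(np.uint8)
m[:120]=0;m[210:]=0;m[:,:150]=0;m[:,310:]=0
for k in cv2.findContours(m,0,2)[0]:
    if cv2.contourArea(k)>15:
        r=cv2.minAreaRect(k);print('h',r,ray(c,*r[0],90))
m=cv2.inRange(h,(0,0,0),(180,255,48)); m[:120]=0;m[210:]=0;m[:,:165]=0;m[:,290:]=0
for k in cv2.findContours(m,0,2)[0]:
    if cv2.contourArea(k)>30:
        r=cv2.minAreaRect(k);M=cv2.moments(k);u=(M['m10']/M['m00'],M['m01']/M['m00']);print('b',u,r,cv2.contourArea(k),ray(c,*u,48))
m=cv2.inRange(h,(10,60,120),(30,255,255)); m[:,:330]=0;m[:,420:]=0;m[:140]=0;m[230:]=0
k=max(cv2.findContours(m,0,2)[0],key=cv2.contourArea);r=cv2.minAreaRect(k);print('t',r,ray(c,*r[0],16),[ray(c,*p,16).round(1) for p in cv2.boxPoints(r)])
```

```text
(602, 594, 3)
h ((280.09405517578125, 167.05941772460938), (2.985111713409424, 21.990324020385742), 5.710593223571777) [588.55591341 -32.95517271  90.        ]
h ((167.59825134277344, 155.5131072998047), (2.907601833343506, 21.476600646972656), 7.594642639160156) [627.2468091  260.00648803  90.        ]
t ((373.17828369140625, 186.2821807861328), (62.28932571411133, 55.22456359863281), 84.2894058227539) [ 541.22221788 -287.12361948   16.        ] [array([ 621.9, -206.5,   16. ]), array([ 633. , -358.4,   16. ]), array([ 461.4, -366.9,   16. ]), array([ 450.5, -216.7,   16. ])]
```

View pics/crop0.png

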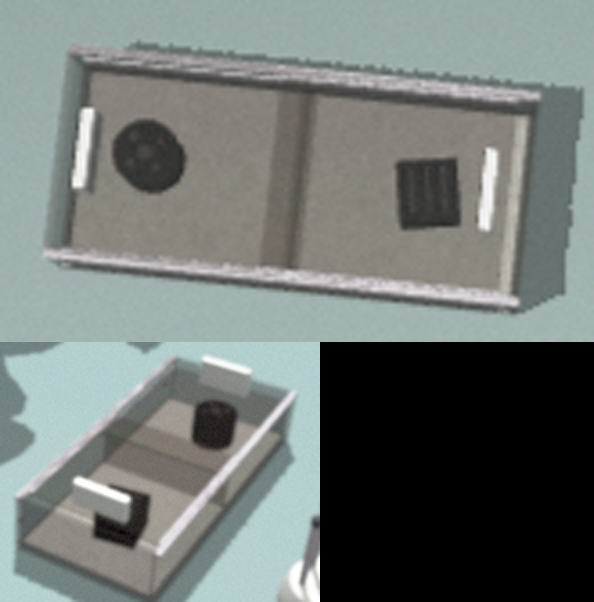

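Candidates: round black block at top (186,158), square block (264,168), small black knob (339,287), for the tray bamboo (373,186) versus purple (408,277). The crop shows the round one under the left door (fin at (168,156)), so I'll slide the left door toward -y and use the bamboo tray.

Run:
```python
from h import *
c=load('top0');im=c['image'];h=cv2.cvtColor(im,cv2.COLOR_BGR2HSV)
m=cv2.inRange(h,(0,0,0),(180,255,75)); m[:135]=0;m[190:]=0;m[:,:172]=0;m[:,278:]=0
for k in cv2.findContours(m,0,2)[0]:
    if cv2.contourArea(k)>100:
        M=cv2.moments(k);u=(M['m10']/M['m00'],M['m01']/M['m00']);r=cv2.minAreaRect(k);print('b',u,r[1],ray(c,*u,48),ray(c,*u,28))
s=load('scene0');h=cv2.cvtColor(s['image'],cv2.COLOR_BGR2HSV)
m=((h[...,2]>200)&(h[...,1]<45)).astype(np.uint8); q=np.zeros_like(m);q[145:240,320:420]=m[145:240,320:420]
for k in cv2.findContours(q,0,2)[0]:
    if cv2.contourArea(k)>40:
        b=cv2.minAreaRect(k);print(b,[x.round(1).tolist() for x in cv2.boxPoints(b)],ray(s,*b[0],78))
m=cv2.inRange(h,(0,0,0),(180,255,75));q=m*0;q[165:205,375:415]=m[165:205,375:415]
for k in cv2.findContours(q,0,2)[0]:
    if cv2.contourArea(k)>100: b=cv2.boundingRect(k);M=cv2.moments(k);u=(M['m10']/M['m00'],M['m01']/M['m00']);print('sb',b,u,ray(s,*u,28))
L=np.array([627.2,260.0,90]);R=np.array([588.6,-33,90])
print('proj',proj(s,L),proj(s,R))
d=(L-R)[:2];d/=np.linalg.norm(d);x=np.array([d[1],-d[0]]);print('yaw',np.arctan2(-d[0],d[1]),d,x)
```

```text
b (263.65589353612165, 168.4619771863118) (18.167997360229492, 16.173080444335938) [593.36089264  10.85928426  48.        ] [596.84184361  11.28598246  28.        ]
b (185.97169811320754, 158.01509433962264) (18.0, 18.0) [627.63326612 219.29748973  48.        ] [631.60975268 222.73794329  28.        ]
((340.5000305175781, 218.50001525878906), (29.15103530883789, 4.401133060455322), 21.250505447387695) [[326.1000061035156, 215.3000030517578], [327.70001220703125, 211.1999969482422], [354.8999938964844, 221.6999969482422], [353.29998779296875, 225.8000030517578]] [584.59737002 -19.79663469  78.        ]
((397.3985595703125, 214.7624053955078), (4.829224586486816, 67.23944091796875), 40.3140983581543) [[373.79998779296875, 238.8000030517578], [417.29998779296875, 187.60000610351562], [421.0, 190.6999969482422], [377.5, 242.0]] [681.05088712  42.95325783  78.        ]
((369.4999694824219, 173.49998474121094), (98.99998474121094, 56.99999237060547), 0.0) [[320.0, 202.0], [320.0, 145.0], [419.0, 145.0], [419.0, 202.0]] [579.10044606 168.23627978  78.        ]
sb (386, 174, 23, 25) (396.71804356761197, 185.81915330867238) [631.7542812  224.22113919  28.        ]
proj (np.float64(402.62013568359265), np.float64(155.66904780824237)) (np.float64(340.23850876001427), np.float64(217.71038943129952))
yaw -0.1309863084060821 [0.13061207 0.99143355] [ 0.99143355 -0.13061207]
```

play_rows:
  increments: "-120 -4 8 0 0 19 255;-240 -8 15 0 0 38 255;-360 -12 22 0 0 57 255;-480 -15 30 0 0 76 255;-480 -15 30 0 0 76 255;-480 -15 30 0 0 76 255;-480 -15 30 0 0 76 255;-480 -15 30 0 0 76 255;-480 -15 30 0 0 76 255;-480 -15 30 0 0 76 255"

```text
time_s: 1.35
tcp_pos: [632.2, 300.0, 200.4]
tcp_rot: [[0.128, 0.992, -0.001], [0.992, -0.128, -0.001], [-0.001, -0.001, -1.0]]
force: [-0.8, 0.6, 0.8]
width: 0.1
```

```bash
cat >> h.py <<'E'
def todo(target,yaw_jaw=None):
    s=get_state();R=np.array(s['tcp_rot']);p=np.array(s['tcp_pos']);print('t',s['time_s'],'p',p.round(1),'R',R.round(3).tolist(),'w',round(s['width'],1),'F',np.round(s['force'],1),'q',np.round(s['joints'],2))
    print('delta tool',(R.T@(np.array(target)-p)).round(1))
E
python3 - <<'E'
from h import *
todo([632.4,299.7,73]); R=np.array(get_state()['tcp_rot']); print(np.degrees(np.arctan2(R[1,1],R[0,1])))
grab('scene','s1')
E
```

```text
t 1.35 p [632.2 300.  200.4] R [[0.128, 0.992, -0.001], [0.992, -0.128, -0.001], [-0.001, -0.001, -1.0]] w 0.1 F [-0.8  0.6  0.8] q [ 0.33  0.59  0.4   1.39 -0.    2.03]
delta tool [-1.000e-01  4.000e-01  1.274e+02]
-7.355479651941537
```

View pics/s1.png

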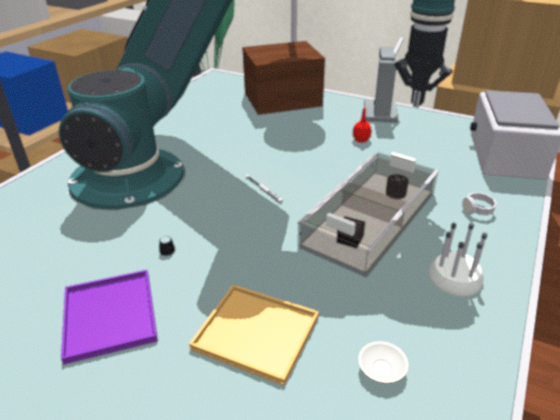

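The gripper is closed above the desk, left of the left fin (fin at ~(402,160), fingers at (417,100)). Now I'll descend and push the fin.

play_rows:
  increments: "0 0 62 0 0 0 255;0 0 120 0 0 0 255;0 0 127 0 0 0 255;-15 0 127 0 0 0 255;-25 0 127 0 0 0 255;-40 0 127 0 0 0 255;-60 0 127 0 0 0 255;-80 0 127 0 0 0 255;-80 0 127 0 0 0 255"

```text
time_s: 2.52
tcp_pos: [621.4, 218.9, 74.1]
tcp_rot: [[0.129, 0.992, -0.001], [0.992, -0.129, -0.001], [-0.002, -0.001, -1.0]]
force: [0.1, 1.4, -0.2]
width: 0.2
```

Run:
```python
from h import *
todo([632.4,299.7,73])
grab('scene','s2')
c=grab('top','t2')
for f,n in(('t2','a'),):
    a=cv2.imread('pics/t2.png')[115:210,145:310];cv2.imwrite('pics/t2c.png',cv2.resize(a,None,fx=4,fy=4,interpolation=cv2.INTER_CUBIC))
```

```text
t 2.525 p [621.4 218.9  74.1] R [[0.129, 0.992, -0.001], [0.992, -0.129, -0.001], [-0.002, -0.001, -1.0]] w 0.2 F [ 0.1  1.4 -0.2] q [ 0.22  0.57  0.02  1.02 -0.    1.92]
delta tool [81.5  0.5  0.9]
```

View pics/s2.png

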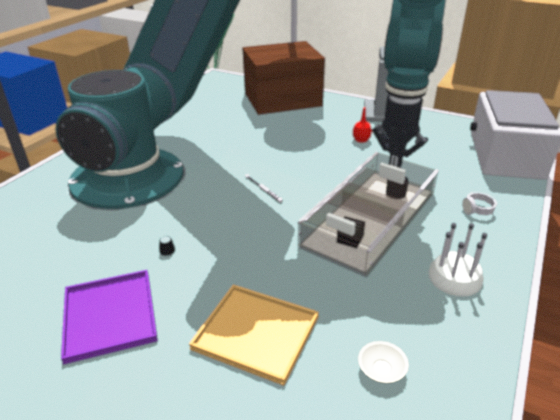

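View pics/t2c.png

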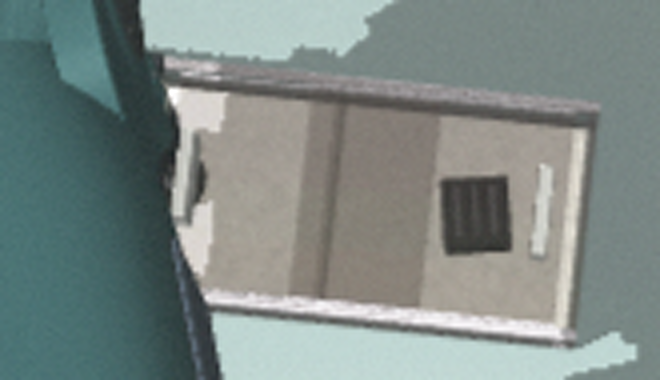

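The fin has moved with the fingers (scene (392,175)), and the right fin is unchanged. Continue pushing.

play_rows:
  increments: "-15 0 1 0 0 0 255;-30 0 1 0 0 0 255;-42 0 1 0 0 0 255;-50 0 1 0 0 0 255;-53 0 1 0 0 0 255;-56 0 1 0 0 0 255;-56 0 1 0 0 0 255"

```text
time_s: 3.5
tcp_pos: [614.4, 164.9, 73.0]
tcp_rot: [[0.128, 0.992, -0.001], [0.992, -0.128, -0.001], [-0.001, -0.001, -1.0]]
force: [-0.1, -0.0, -0.1]
width: 0.3
```

play_rows:
  increments: "-2 0 0 0 0 0 255;-4 0 0 0 0 0 255;-4 0 0 0 0 0 255"

```text
time_s: 3.88
tcp_pos: [613.9, 160.7, 73.0]
tcp_rot: [[0.128, 0.992, -0.001], [0.992, -0.128, -0.001], [-0.002, -0.001, -1.0]]
force: [-1.1, 0.2, 0.2]
width: 0.2
```

Run:
```python
from h import *
c=grab('top','t3')
a=cv2.imread('pics/t3.png')[115:210,145:310];cv2.imwrite('pics/t3c.png',cv2.resize(a,None,fx=4,fy=4,interpolation=cv2.INTER_CUBIC))
```

```text
(no output)
```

View pics/t3c.png

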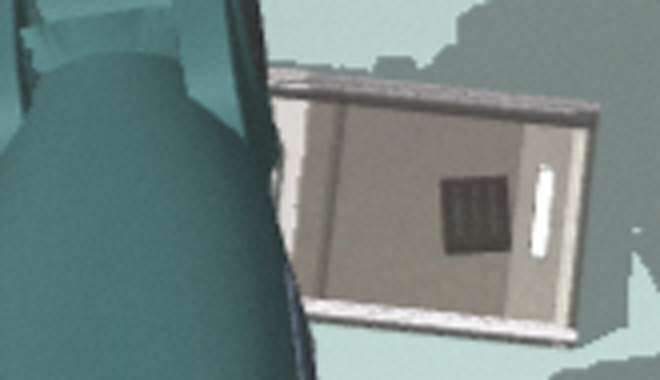

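play_rows:
  increments: "3 0 0 0 0 0 255;4 0 -50 0 0 0 255;20 0 -100 0 0 0 200;120 0 -120 0 0 0 40;230 -20 -120 0 0 0 40;230 -20 -120 0 0 0 40;230 -20 -120 0 0 0 40;230 -20 -120 0 0 0 40"

```text
time_s: 4.92
tcp_pos: [623.2, 393.6, 192.0]
tcp_rot: [[0.126, 0.992, -0.001], [0.992, -0.126, -0.002], [-0.002, -0.001, -1.0]]
force: [-0.2, -0.3, -0.9]
width: 71.9
```

Run:
```python
from h import *
c=grab('top','t4');s=grab('scene','s4')
a=cv2.imread('pics/t4.png')[115:210,145:310];a=cv2.resize(a,None,fx=3.6,fy=3.6,interpolation=cv2.INTER_CUBIC)
b=cv2.imread('pics/s4.png')[145:275,290:450]; b=cv2.resize(b,None,fx=2,fy=2,interpolation=cv2.INTER_CUBIC)
o=np.zeros((a.shape[0]+b.shape[0],a.shape[1],3),np.uint8);o[:a.shape[0]]=a;o[a.shape[0]:,:b.shape[1]]=b
cv2.imwrite('pics/c4.png',o)
im=c['image'];h=cv2.cvtColor(im,cv2.COLOR_BGR2HSV)
m=((h[...,2]>200)&(h[...,1]<40)).astype(np.uint8)
m[:140]=0;m[185:]=0;m[:,:170]=0;m[:,285:]=0
P=[]
for k in cv2.findContours(m,0,2)[0]:
    if cv2.contourArea(k)>15:
        r=cv2.minAreaRect(k);print('h',r,ray(c,*r[0],90))
m=cv2.inRange(h,(0,0,0),(180,255,75)); m[:135]=0;m[190:]=0;m[:,:172]=0;m[:,278:]=0
for k in cv2.findContours(m,0,2)[0]:
    if cv2.contourArea(k)>100:
        M=cv2.moments(k);u=(M['m10']/M['m00'],M['m01']/M['m00']);print('b',u,cv2.boundingRect(k),ray(c,*u,48),ray(c,*u,28))
h=cv2.cvtColor(s['image'],cv2.COLOR_BGR2HSV)
m=cv2.inRange(h,(0,0,0),(180,255,75));q=m*0;q[165:205,375:415]=m[165:205,375:415]
for k in cv2.findContours(q,0,2)[0]:
    if cv2.contourArea(k)>100: b=cv2.boundingRect(k);M=cv2.moments(k);u=(M['m10']/M['m00'],M['m01']/M['m00']);print('sb',b,u,ray(s,*u,28))
todo([630,222.5,120])
```

```text
h ((196.0, 163.0), (42.0, 40.0), 90.0) [605.3713932  186.06053245  90.        ]
b (263.65834932821497, 168.3915547024952) (255, 159, 18, 19) [593.55208812  10.8478534   48.        ] [597.03580354  11.27438633  28.        ]
b (186.12163050624588, 158.03221564760025) (177, 149, 19, 19) [627.57527345 218.89419947  48.        ] [631.55092151 222.32882195  28.        ]
sb (389, 175, 19, 24) (399.43721236028927, 185.94148586456276) [637.61804589 226.57981974  28.        ]
t 5.025 p [623.7 391.2 192.4] R [[0.128, 0.992, -0.001], [0.992, -0.128, -0.002], [-0.002, -0.001, -1.0]] w 72.1 F [-0.1  0.2 -0.5] q [ 0.45  0.67  0.53  1.44 -0.    2.15]
delta tool [-166.4   27.9   72.7]
```

View pics/c4.png

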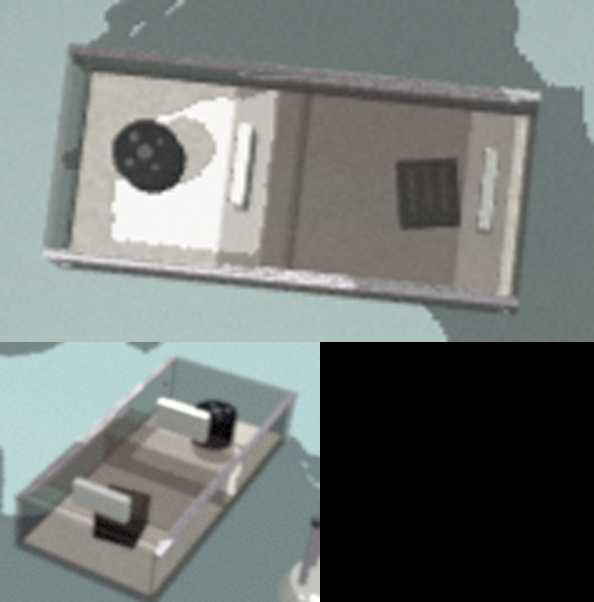

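Run:
```python
from h import *
t=np.linspace(0,6.283,60)
for nm in('scene0','top0'):
  c=load(nm)
  for C in((627.6,219),(629.5,220.7),(631.5,222.3)):
    P=np.array([proj(c,(C[0]+25*np.cos(a),C[1]+25*np.sin(a),z)) for a in t for z in(8,48)])
    print(nm,C,P.min(0).round(1),P.max(0).round(1))
  h=cv2.cvtColor(c['image'],cv2.COLOR_BGR2HSV)[...,2]
  (x0,y0)=(380,168) if nm=='scene0' else (172,144)
  print(h[y0+(17 if nm=='scene0' else 14),x0:x0+36].tolist()); print(h[y0:y0+36,x0+(16 if nm=='scene0' else 14)].tolist())
c=load('t4'); L=ray(c,212.5,160.8,90);print(L,np.hypot(*(L[:2]-[588.6,-33])))
```

```text
scene0 (627.6, 219) [382.7 173.6] [406.4 199.5]
scene0 (629.5, 220.7) [383.6 173.5] [407.4 199.3]
scene0 (631.5, 222.3) [384.7 173.4] [408.4 199.2]
[164, 165, 163, 158, 159, 138, 106, 56, 34, 32, 34, 34, 35, 40, 40, 44, 39, 33, 42, 42, 36, 36, 40, 32, 35, 34, 51, 82, 116, 138, 142, 137, 132, 121, 115, 111]
[113, 106, 106, 110, 104, 92, 68, 56, 59, 54, 61, 64, 57, 46, 39, 37, 40, 39, 39, 38, 30, 40, 33, 35, 37, 41, 34, 35, 35, 45, 72, 95, 121, 130, 129, 130]
top0 (627.6, 219) [176.8 148.9] [197.6 169.7]
top0 (629.5, 220.7) [176.2 148.2] [197. 169.]
top0 (631.5, 222.3) [175.6 147.5] [196.4 168.3]
[118, 132, 137, 139, 85, 58, 53, 55, 59, 55, 55, 63, 70, 71, 67, 59, 55, 55, 51, 53, 53, 54, 51, 51, 80, 127, 134, 134, 136, 137, 137, 140, 137, 131, 133, 133]
[136, 134, 133, 134, 86, 54, 54, 50, 51, 58, 52, 62, 67, 72, 67, 57, 54, 56, 55, 56, 59, 55, 52, 51, 77, 130, 137, 139, 138, 136, 139, 140, 141, 140, 143, 139]
[609.98609925 142.91859938  90.        ] 177.21376597052128
```

Left fin is now at top (212.5,161), with the handles 177 mm apart. The block at top (186,158) is bared, with its centre ≈(631,222.3). Move above it and descend.

play_rows:
  increments: "-60 10 20 0 0 0 40;-120 20 40 0 0 0 40;-167 29 52 0 0 0 40;-167 29 52 0 0 0 40;-167 29 52 0 0 0 40;-167 29 80 0 0 0 40;-167 29 100 0 0 0 40;-167 29 100 0 0 0 40"

```text
time_s: 6.02
tcp_pos: [630.1, 222.4, 91.9]
tcp_rot: [[0.127, 0.992, -0.003], [0.992, -0.127, -0.002], [-0.003, -0.003, -1.0]]
force: [-0.8, 0.2, 0.6]
width: 71.9
```

Run:
```python
from h import *
todo([631,222.3,16])
c=grab('scene','s5');cv2.imwrite('pics/s5c.png',cv2.resize(c['image'][60:260,290:490],None,fx=3,fy=3,interpolation=cv2.INTER_CUBIC))
```

```text
t 6.025 p [630.1 222.4  91.9] R [[0.127, 0.992, -0.003], [0.992, -0.127, -0.002], [-0.003, -0.003, -1.0]] w 71.9 F [-0.8  0.2  0.6] q [ 0.22  0.57  0.08  1.08 -0.    1.92]
delta tool [ 0.2  1.1 75.9]
```

View pics/s5c.png

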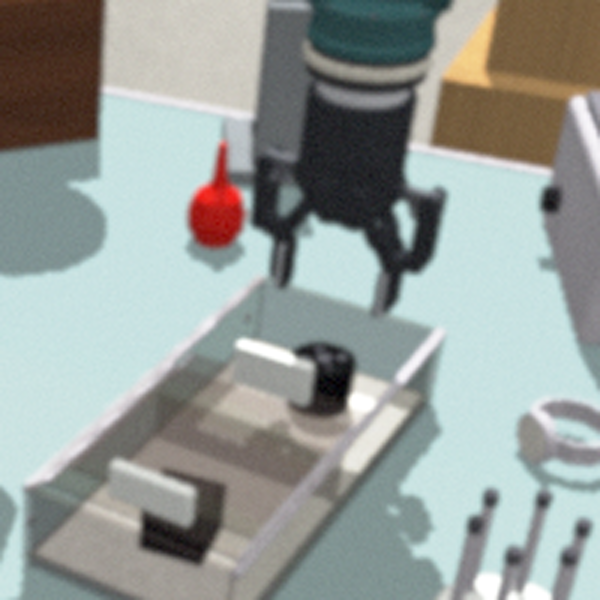

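Fingers straddle the block from the near and far sides, clear of the walls; the block sits at crop (325,378). Descend with slightly narrower opening.

play_rows:
  increments: "0 1 20 0 0 0 58;0 1 40 0 0 0 58;0 1 55 0 0 0 58;0 1 66 0 0 0 58;0 1 74 0 0 0 58;0 1 76 0 0 0 58;0 1 76 0 0 0 58"

```text
time_s: 6.95
tcp_pos: [631.8, 222.1, 17.3]
tcp_rot: [[0.127, 0.992, -0.001], [0.992, -0.127, -0.002], [-0.002, -0.001, -1.0]]
force: [-0.0, -0.5, 0.2]
width: 65.8
```

Run:
```python
from h import *
todo([631,222.3,16])
c=grab('scene','s6');cv2.imwrite('pics/s6c.png',cv2.resize(c['image'][60:260,290:490],None,fx=3,fy=3,interpolation=cv2.INTER_CUBIC))
```

```text
t 6.95 p [631.8 222.1  17.3] R [[0.127, 0.992, -0.001], [0.992, -0.127, -0.002], [-0.002, -0.001, -1.0]] w 65.8 F [-0.  -0.5  0.2] q [ 0.22  0.63 -0.03  0.91 -0.    1.92]
delta tool [ 0.1 -0.8  1.3]
```

View pics/s6c.png

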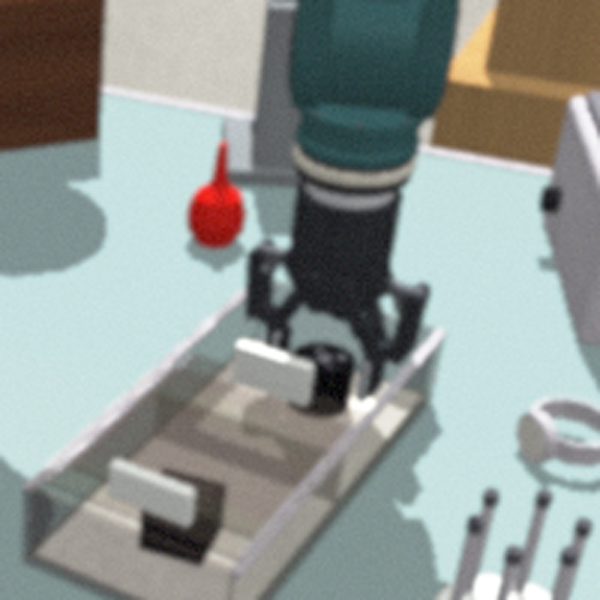

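Fingers are around the block (crop (325,375)), no contact forces. Close and lift slightly.

play_rows:
  increments: "0 0 0 0 0 0 150;0 0 0 0 0 0 255;0 0 0 0 0 0 255;0 0 0 0 0 0 255;0 0 0 0 0 0 255;0 0 -5 0 0 0 255;0 0 -10 0 0 0 255"

```text
time_s: 7.88
tcp_pos: [631.9, 222.2, 27.7]
tcp_rot: [[0.127, 0.992, -0.001], [0.992, -0.127, -0.002], [-0.002, -0.001, -1.0]]
force: [-0.1, -0.0, -0.8]
width: 47.1
```

play_rows:
  increments: "0 0 -15 0 0 0 255;0 0 -35 0 0 0 255;0 0 -60 0 0 0 255;0 0 -90 0 0 0 255;0 0 -100 0 0 0 255;0 0 -100 0 0 0 255"

```text
time_s: 8.62
tcp_pos: [632.2, 222.4, 128.1]
tcp_rot: [[0.127, 0.992, -0.0], [0.992, -0.127, -0.002], [-0.002, 0.0, -1.0]]
force: [-0.2, -1.2, -1.5]
width: 47.2
```

Run:
```python
from h import *
todo([541.2,-287.1,120])
c=grab('scene','s7');cv2.imwrite('pics/s7c.png',cv2.resize(c['image'][40:240,290:490],None,fx=3,fy=3,interpolation=cv2.INTER_CUBIC))
```

```text
t 8.625 p [632.2 222.4 128.1] R [[0.127, 0.992, -0.0], [0.992, -0.127, -0.002], [-0.002, 0.0, -1.0]] w 47.2 F [-0.2 -1.2 -1.5] q [ 0.22  0.55  0.14  1.16 -0.    1.92]
delta tool [-516.9  -25.5    9. ]
```

View pics/s7c.png

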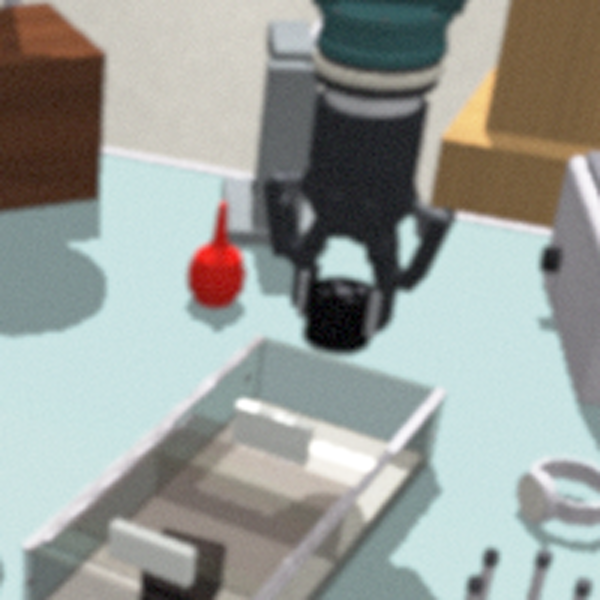

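Block held upright in the fingers at crop (340,315). Carry to the bamboo tray, a little higher to clear the right fin.

play_rows:
  increments: "-10 0 -20 0 0 0 255;-40 -2 -30 0 0 0 255;-85 -4 -30 0 0 0 255;-135 -7 -30 0 0 0 255;-190 -9 -30 0 0 0 255;-245 -12 -30 0 0 0 255;-300 -15 -30 0 0 0 255;-355 -18 -30 0 0 0 255;-405 -20 -30 0 0 0 255;-445 -22 -30 0 0 0 255"

```text
time_s: 9.93
tcp_pos: [552.4, -217.9, 157.0]
tcp_rot: [[0.128, 0.992, -0.003], [0.992, -0.128, -0.001], [-0.002, -0.003, -1.0]]
force: [1.2, -0.7, -0.8]
width: 47.6
```

play_rows:
  increments: "-30 -1 0 0 0 0 255;-50 -2 10 0 0 0 255;-60 -3 20 0 0 0 255;-60 -3 30 0 0 0 255;-60 -3 30 0 0 0 255"

```text
time_s: 10.55
tcp_pos: [541.3, -275.9, 126.0]
tcp_rot: [[0.127, 0.992, -0.005], [0.992, -0.127, 0.0], [-0.001, -0.004, -1.0]]
force: [-0.3, 0.6, -0.4]
width: 47.3
```

Run:
```python
from h import *
todo([541.2,-287.1,14.5])
c=grab('scene','s8');grab('top','t8')
```

```text
t 10.55 p [ 541.3 -275.9  126. ] R [[0.127, 0.992, -0.005], [0.992, -0.127, 0.0], [-0.001, -0.004, -1.0]] w 47.3 F [-0.3  0.6 -0.4] q [-0.6   0.45 -0.04  1.08 -0.    1.09]
delta tool [-11.1   1.8 111.5]
```

View pics/s8.png

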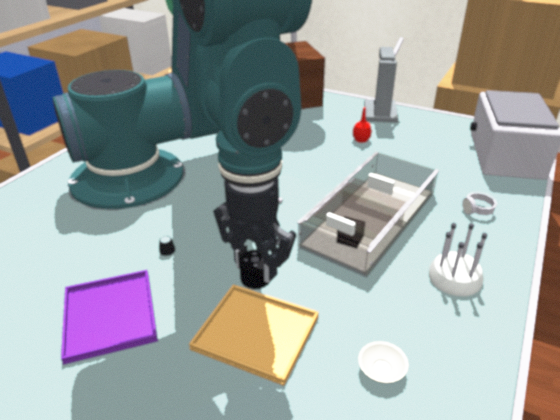

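Block upright above the bamboo tray (block (255,270), tray (256,332)). Lower it.

play_rows:
  increments: "-11 2 20 0 0 0 255;-11 2 45 0 0 0 255;-11 2 70 0 0 0 255;-11 2 90 0 0 0 255;-11 2 101 0 0 0 255;-11 2 105 0 0 0 255;-11 2 106 0 0 0 255;-11 2 106 0 0 0 255"

```text
time_s: 11.65
tcp_pos: [542.4, -287.7, 21.8]
tcp_rot: [[0.127, 0.992, -0.002], [0.992, -0.127, -0.002], [-0.002, -0.002, -1.0]]
force: [0.1, -0.4, -1.4]
width: 47.5
```

Run:
```python
from h import *
todo([541.2,-287.1,14.5])
c=grab('scene','s9');cv2.imwrite('pics/s9c.png',cv2.resize(c['image'][220:400,160:360],None,fx=3,fy=3,interpolation=cv2.INTER_CUBIC))
```

```text
t 11.65 p [ 542.4 -287.7   21.8] R [[0.127, 0.992, -0.002], [0.992, -0.127, -0.002], [-0.002, -0.002, -1.0]] w 47.5 F [ 0.1 -0.4 -1.4] q [-0.62  0.54 -0.19  0.84 -0.    1.08]
delta tool [ 0.5 -1.2  7.3]
```

View pics/s9c.png

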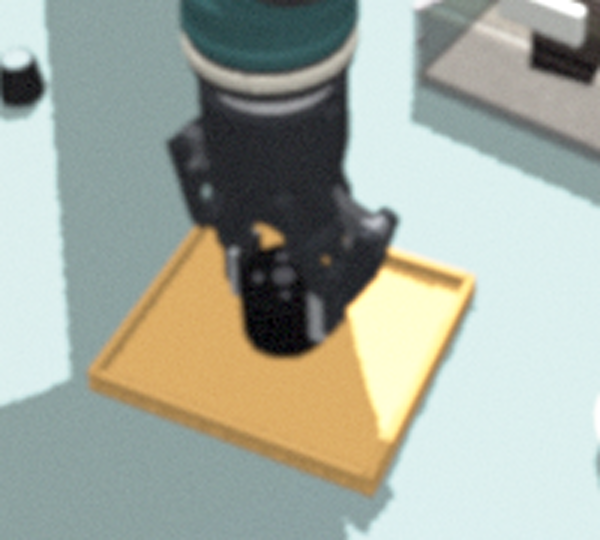

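The block is just above the tray floor near its middle. Creep down until there is contact force.

play_rows:
  increments: "0 0 3 0 0 0 255;0 0 5 0 0 0 255;0 0 6 0 0 0 255;0 0 6 0 0 0 255"

```text
time_s: 12.2
tcp_pos: [542.3, -287.7, 15.7]
tcp_rot: [[0.127, 0.992, -0.003], [0.992, -0.127, -0.002], [-0.002, -0.002, -1.0]]
force: [-0.5, -0.6, -1.8]
width: 46.9
```

play_rows:
  increments: "0 0 1 0 0 0 255;0 0 1.5 0 0 0 255;0 0 1.5 0 0 0 255"

```text
time_s: 12.58
tcp_pos: [542.4, -287.8, 15.1]
tcp_rot: [[0.127, 0.992, -0.002], [0.992, -0.127, -0.002], [-0.002, -0.002, -1.0]]
force: [-4.1, 2.8, 13.3]
width: 47.2
```

Contact with the floor. Release with an even, modest opening, then rise.

play_rows:
  increments: "0 0 -0.3 0 0 0 100;0 0 -0.3 0 0 0 60;0 0 -0.3 0 0 0 40;0 0 -0.3 0 0 0 40;0 0 -0.3 0 0 0 40"

```text
time_s: 13.2
tcp_pos: [542.4, -287.8, 15.4]
tcp_rot: [[0.127, 0.992, -0.002], [0.992, -0.127, -0.002], [-0.002, -0.002, -1.0]]
force: [-0.5, -0.2, -0.1]
width: 71.9
```

play_rows:
  increments: "0 0 -15 0 0 0 40;0 0 -40 0 0 0 40;0 0 -80 0 0 0 40;0 0 -130 0 0 0 40;0 0 -170 0 0 0 40;60 -60 -200 0 0 0 40;150 -120 -200 0 0 0 40;250 -200 -200 0 0 0 40;300 -240 -200 0 0 0 40;300 -240 -200 0 0 0 40"

```text
time_s: 14.45
tcp_pos: [380.3, -23.2, 214.9]
tcp_rot: [[0.128, 0.992, -0.0], [0.992, -0.128, -0.002], [-0.002, -0.0, -1.0]]
force: [1.5, 0.9, 0.3]
width: 71.9
```

Run:
```python
from h import *
todo([541.2,-287.1,14.5])
c=grab('top','t10');s=grab('scene','s10')
h=cv2.cvtColor(c['image'],cv2.COLOR_BGR2HSV)
m=cv2.inRange(h,(0,0,0),(180,255,75));q=m*0;q[155:218,346:402]=m[155:218,346:402]
for k in cv2.findContours(q,0,2)[0]:
    if cv2.contourArea(k)>50:
        M=cv2.moments(k);u=(M['m10']/M['m00'],M['m01']/M['m00']);print('b',u,cv2.boundingRect(k),ray(c,*u,25),ray(c,*u,45))
```

```text
t 14.45 p [380.3 -23.2 214.9] R [[0.128, 0.992, -0.0], [0.992, -0.128, -0.002], [-0.002, -0.0, -1.0]] w 71.9 F [1.5 0.9 0.3] q [-0.27  0.02 -0.39  1.16 -0.    1.42]
delta tool [-240.8  193.4  200.9]
b (373.98910256410255, 185.83461538461538) (364, 177, 20, 19) [ 541.18916153 -287.67588318   25.        ] [ 538.50714385 -283.84975597   45.        ]
```

View pics/s10.png

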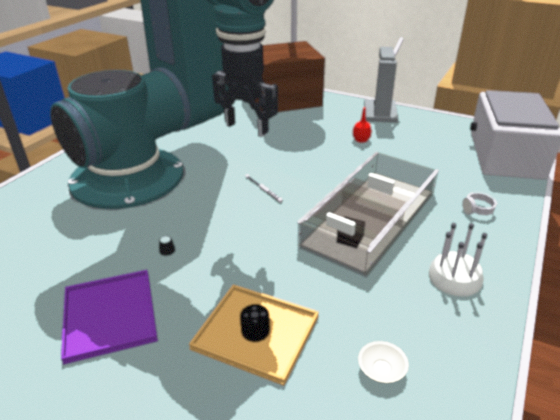

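View pics/t10.png

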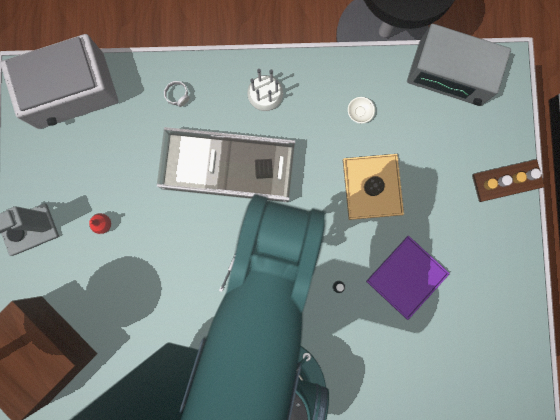

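The block stands upright at the middle of the tray (top (374,186)). The left fin is at (212,161), the right fin is still at (280,167), and the arm is clear of everything. Handing in.

Run:
```python
from h import *
print(get_state()['force'], manip.finish_job())
```

```text
the job is handed in; nothing more can be done
[-0.27140356 -0.50874776 -0.27598554] None
```

I slid the left door, the one over the round block, open past the right one by pushing its fin with the closed fingers. I then lifted the round block out, lowered it onto the bamboo tray's floor, released it and moved the arm clear. The job was handed in at about 14.5 s of the 48 s allowed.

**Last checks:**
- **Doors:** the handle points measured about 177 mm apart after the push (limit 200 mm), and the last picture showed the left fin in the same place. The right fin was still at its starting pixel. I felt no firm stop at the end of the push, so I can't confirm the left door is against its end stop.
- **Block:** it stands upright at about (541, -288) mm, within 1 mm of the measured tray centre.
- **Robot:** it was touching nothing. The force when I handed in was under 1 N.

**One reading that disagreed:** the fingers reported about 47 mm opening while holding the 50 mm block. The pictures showed a sound, upright grip, and lowering met the floor at the expected height, with a brief contact of about 13 N.

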